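Peel a clinging pattern tray off its stack and present it over the log slice

ROBOT

A 6-joint arm with a two-finger parallel gripper is mounted at the origin on the work surface. World frame = base frame: x ahead of the robot, y to its left, z up, the work surface at z = 0. Lengths are in mm, angles in degrees, forces in N, time in s.
With the tool pointing down it reaches from about 250 to 850 mm from the base axis. Payload 12.5 kg.
Tool frame: the origin (TCP) lies between the finger pads, 19 mm behind the fingertips; this is the grasp point; z points along the fingers, y is the line along which they close (so a half turn about z gives the same grasp; the last joint's range is limited). The gripper opens to 93 mm and grips with 3 to 60 N. Pads are 15 mm wide; open, the fingers measure 128 mm over their backs; the gripper's body (75 mm by 188 mm) begins 65 mm behind the grasp point.
Start: joints at [-81.91, 20.094, 94.641, -0, 65.266, -4.847], TCP at [123.158, -536.019, 237.433] pointing down, gripper open.
Joint ranges: [-157.81, 157.81], [-45, 120.19], [0.68, 151.7], [-89.99, 269.99], [4.06, 180], [-164.3, 164.3]. Speed limits (degrees/s): [127.2, 127.2, 159.86, 180, 180, 180].

INTERFACE

Orientations are given as a 3x3 rotation matrix whose columns are the frame's x, y, z axes.
In Python, from cell import sensors, cams, env gives the robot as it stands.
- The arm moves only by the tool move_arm, never from a script. Its argument "steps" is a list of rows, each a list of 6 numbers: the shift along the tool's x, y, z scaled (see below), then the turn, a rotation vector about the tool's x, y, z scaled (see below). A call has exactly 5 rows; each row is the pose to reach, as a shift and turn from the pose commanded when the call began, along the tool's axes at that moment, turning the shorter way round; what a row does not reach only later rows make up. The controller multiplies each number of a shift by 0.1 m and each number of a turn by 180 degrees. A row lasts 1/8 s, in which the tool goes at most 62.5 mm and 10.7 degrees, less where a joint would pass 70% of its speed; a pose out of reach is approached as far as the arm can. A call with a number of a shift or a turn outside -1 to 1 is refused whole. A call with a gripper value outside its range is refused whole. "gripper" is the opening, from -1 (shut) to 1 (fully open), set as the call begins (left out, the last holds). The fingers move at their own pace and stop on an object; the grip force is fixed at half the most. Time passes only in rows, so rows that repeat a pose let the fingers close, or fill a call up. It gives the time, the measured TCP pose, the force, the opening and the grip force at its end, in the units of the state.
- sensors.get_state(): the state, without advancing time (a new reading comes with each control period).
- cams.camera(name): name is "scene" or "side" or "wrist"; returns a dict with "pixels" (384x512x3 uint8, blue, green, red), "depth" (384x512 float32, mm along the optical axis (not along the pixel's ray), 0 where there is no reading), "vfov" (degrees; the focal length in pixels is half the picture's height over the tangent of half this angle, whatever the lens; pixels are square), "cx", "cy" (the principal point, pixels), "R" (3x3) and "t" (3): a world point X has camera coordinates R X + t. Camera axes: x right, y down, z forward; pixel columns grow to the right and rows downward; lengths in mm; the calibration is good to about 2 mm. A picture is of the moment at which its call begins.
- env.job_done(): hands the job in; it is judged then, once.
The state is a dict: "clock": time; "joint_pos": joint angles; "qvel": joint speeds; "tau": joint torques, N m; "eef_pos": TCP position; "orientation": TCP orientation; "contact_force": force on the tool from outside, world axes, zero at the start; "moment": the same for the moment, N m; "finger_gap": finger opening in mm; "finger_force": force on a finger pad.
Only numpy, scipy, OpenCV 4.12 (cv2) and the standard library are available. Lean on these libraries where they do the work, as an engineer would, in place of code of your own. Each camera call takes 0.05 s, during which the arm holds its last target. There are 200 camera calls.

TASK

Take the amber pattern tray by its red tab and peel it off the stack it clings to: raise the tab corner a good 25 mm while the opposite corner still sits in the stack, and only then lift the whole tray clear. Carry it over the log slice marked with the red rosette and finish while still holding it there by the tab, level, still and centred above the slice, about 60 mm over it and touching nothing but the gripper. Leave the slice and everything else on the desk where it is.

Things in the scene. Friction and masses are not known exactly. Their poses are not given: they have to be found in the camera images.
- tray: Amber formed pattern tray, loose, top of the stack: open pan 120 x 94 mm (x, y) outside, 4 mm floor, 14 mm high walls, flat rim 140 x 114 mm with its top at z = 15 mm; yellow rosette on the floor; 80 to 170 g. Origin: centre of the pan's underside; z up, out of the open side; x along the long side. A red tab stands on its (+x, +y) corner.
- tab (a point): Grip point of the red tab, at (58, 46, 38) mm in the tray's frame, with its axes. The tab is an upright plate 6 mm thick, 26 mm wide, from z = 12 to 47 mm; its thin direction points outward from the tray's centre, 0.67 rad from the tray's +x towards +y: the fingers close along that line, from above, one inside and one outside. With the TCP here the fingertips end 4 mm above the rim.
- tab_corner (a point): Bottom corner of the pan under the tab, at (60, 47, 0) mm in the tray's frame, axes of the tray.
- far_corner (a point): Bottom corner of the pan diagonally across from the tab, at (-60, -47, 0) mm in the tray's frame: the one that stays in the stack while the tab corner is raised, and a good pivot for the peel.
- stack: Fixed stack of grey and white trays on a wooden foot 160 x 134 mm, 39 mm high; origin: centre of its underside, axes as the seated tray's. The tray sits in it, underside at 30 mm, 3.5 mm play all round. Four rubber spring nubs, 42 mm either side of the middle, 36 mm up, pinch the tray's long walls with 5 N each: a straight pull needs 10 to 16 N, one corner less; 10 mm of lift frees a wall.
- log_slice: Loose round slice of a log lying flat, 140 mm across, 35 mm high, dark bark, pale wood with a red rosette drawn on top; 0.6 kg. Origin: centre of its underside.
- slice_top (a point): Centre of the upper face of the log slice with the rosette.
- plain_slice: Bystander: smaller plain log slice, 96 mm across, 28 mm high. Origin: centre of underside.
- carved_block: Bystander: carved wooden printing block 130 x 110 x 45 mm. Origin: centre of underside.
- pen_mug: Bystander: white mug, 80 mm across and 90 mm high, with pens up to 130 mm. Origin: centre of underside.
- calculator: Bystander: black calculator 140 x 80 x 16 mm. Origin: centre of underside.
- gouge_a: Bystander: carving gouge with yellow wooden handle, lying, about 147 mm long along x, 16 mm high, between stack and slice. Origin: under the middle, on the desk.
- gouge_b: Bystander: carving gouge with brown wooden handle, like the other. Origin: under the middle, on the desk.
- rule: Bystander: steel rule 200 x 28 x 5 mm lying flat. Origin: centre of underside.
Things that resemble listed ones, but are neither listed nor needed, are in the scene too. What is shaped like the tray but blue or pink is not meant.

How it is judged:
By the outcome, as a careful person would: the job done as asked, in the order asked, and still so for the second after the job is handed in, while the arm keeps its last pose, push and grip.
It also fails if it takes over 42 s, if anything falls off the work surface, if the arm or the gripper's body presses on something with over 40 N, if the wrist force passes 120 N, or if a joint passes its speed limit or range.

## Working session

There is one attempt and no reset: what is moved stays moved. The work goes in short steps, Python scripts to look and compute and a tool call to move; the robot and the scene stay as the last step left them, time stands still between calls to the robot, and variables do not carry over. Pictures are saved under pics/ and viewed, at most 10 in all, crops included, and the job is handed in when it is done.

Besides the shell and the picture viewer there is one more tool, called after "Emit:" as a command line: name --pt "numbers of a row" for each row, then --argument value for the rest. move_arm: Moves the arm, as the interface text tells. Shifts and turns lie within -1 to 1; 1 stands for 0.1 m of shift or 180 degrees of turn. Its arguments: {"type":"object","properties":{"steps":{"type":"array"},"gripper":{"type":"number"}},"required":["steps"]}

```bash
mkdir -p pics; cat > h.py <<'E'
import numpy as np, cv2
from cell import sensors, cams, env
def pts(c):
    h,w=c["depth"].shape; f=h/2/np.tan(np.radians(c["vfov"])/2)
    u,v=np.meshgrid(np.arange(w),np.arange(h)); d=c["depth"]
    P=np.stack([(u-c["cx"])/f*d,(v-c["cy"])/f*d,d],-1)
    return (P-np.array(c["t"]))@np.array(c["R"])   # R^T(P-t)
E
python3 - <<'E'
from h import *
ims=[]
for n in("scene","side"):
    c=cams.camera(n); np.savez(f"{n}.npz",**c); cv2.imwrite(f"pics/{n}0.png",c["pixels"]); print(n,c["vfov"],c["R"],c["t"])
s=sensors.get_state(); print(s)
E
ls
```

```text
scene 51.60074815463385 [[ 0.16751078  0.98584722 -0.00673816]
 [ 0.68164037 -0.12075374 -0.7216543 ]
 [-0.71225455  0.11629187 -0.69222082]] [ -83.84191024 -332.69503558 1757.63765922]
side 46.89371780089177 [[ 0.88411621 -0.46725297  0.00363252]
 [-0.28381617 -0.54316809 -0.79020049]
 [ 0.37119659  0.69759809 -0.61283766]] [-500.07453589  197.75934568 1087.72877261]
{'clock': 0.1, 'joint_pos': array([-8.19098039e+01,  2.01197813e+01,  9.46710860e+01,  5.99128648e-04,
        6.52657712e+01, -4.84628029e+00]), 'qvel': array([-0.07323578, -0.0476275 , -0.03577558,  0.00120064, -0.02912966,
        0.04244307]), 'tau': array([ 5.80251326e-04, -4.98026061e+01, -2.85705221e+01,  6.99849520e-02,
        2.39045575e-02, -2.71549055e-05]), 'eef_pos': array([ 123.12635558, -535.76022034,  236.98387511]), 'orientation': array([[ 9.74619855e-01,  2.23866303e-01, -1.29714543e-04],
       [ 2.23866321e-01, -9.74619367e-01,  9.80027349e-04],
       [ 9.29727937e-05, -9.84192830e-04, -9.99999511e-01]]), 'contact_force': array([ 0.76108906, -0.26278541, -0.78009168]), 'moment': array([-0.02758379,  0.02478344, -0.02987107]), 'finger_force': 0.0, 'finger_gap': 93.03745048417429}
h.py
pics
scene.npz
side.npz
```

View pics/scene0.png

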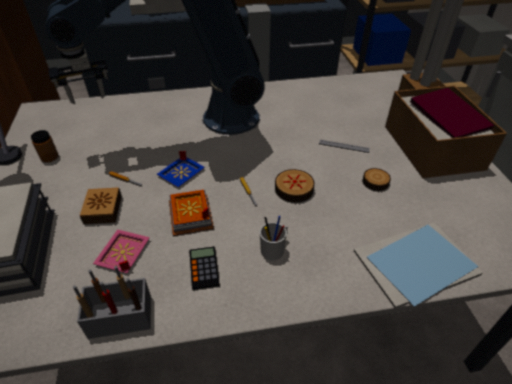

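View pics/side0.png

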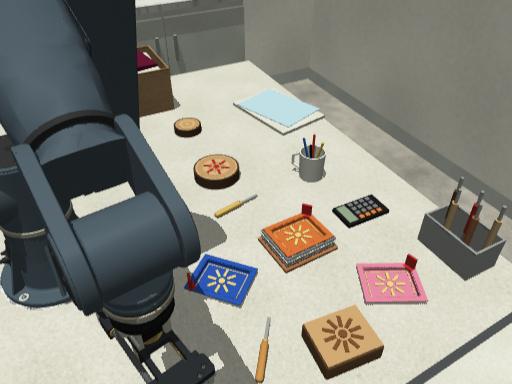

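The scene view shows the amber tray at about (190,210) and the rosette slice at (294,185). In the side view the tray is at (298,236), its red tab at (307,210) and the slice at (216,168). Next I'll measure these positions.

```bash
python3 - <<'E'
from h import *
def circ(xy):
    A=np.c_[2*xy,np.ones(len(xy))]; s=np.linalg.lstsq(A,(xy**2).sum(1),rcond=None)[0]; return s[:2],np.sqrt(s[2]+s[:2]@s[:2])
for n,bt,bs in(("scene",(160,180,225,240),(265,160,325,210)),("side",(250,195,345,275),(185,145,248,192))):
    c=dict(np.load(n+".npz")); P=pts(c); hsv=cv2.cvtColor(c["pixels"],cv2.COLOR_BGR2HSV)
    x0,y0,x1,y1=bt; Q=P[y0:y1,x0:x1].reshape(-1,3); H=hsv[y0:y1,x0:x1].reshape(-1,3).astype(int)
    am=(H[:,0]>4)&(H[:,0]<18)&(H[:,1]>150)
    rim=am&(abs(Q[:,2]-45)<4)
    r=cv2.minAreaRect(Q[rim][:,:2].astype(np.float32)); print(n,"rim",rim.sum(),r,np.median(Q[rim][:,2]))
    tab=(Q[:,2]>53)&(Q[:,2]<82)
    T=Q[tab]; print(" tab",tab.sum(),T.mean(0),T.min(0),T.max(0)); 
    red=((H[:,0]<4)|(H[:,0]>172))&(H[:,1]>150)&(Q[:,2]>50); print(" red",Q[red].mean(0))
    x0,y0,x1,y1=bs; S=P[y0:y1,x0:x1].reshape(-1,3); top=abs(S[:,2]-35)<5
    xy=S[top][:,:2]; hull=cv2.convexHull(xy.astype(np.float32))[:,0]
    print(" slice",top.sum(),np.median(S[top][:,2]),cv2.minEnclosingCircle(xy.astype(np.float32)),circ(hull),xy.mean(0))
for n in("scene","side"):
    c=dict(np.load(n+".npz")); P=pts(c); print(n,"desk z",np.median(P[140:300,150:400][...,2]))
    # obstacles near the way: heights map
    Q=P.reshape(-1,3)
    
c=dict(np.load("side.npz"));i=c["pixels"]
cv2.imwrite("pics/crop.png",cv2.resize(i[140:290,180:360],None,fx=4,fy=4,interpolation=cv2.INTER_CUBIC))
P=pts(c)
for nm,u,v in(("mug",312,165),("calc",360,210),("gougeA",236,206),("gougeB",265,350),("block",343,338),("blue",225,278)):print(nm,P[v,u].round())
E
```

```text
scene rim 412 ((560.287841796875, -213.25294494628906), (143.74615478515625, 117.08158874511719), 2.775902509689331) 45.53858455501701
 tab 45 [ 618.60644807 -163.13060004   68.9911004 ] [ 603.48008991 -173.60562444   53.97238428] [ 626.59800308 -152.75158896   80.74229559]
 red [ 619.35499312 -163.26777154   67.00464642]
 slice 855 35.9618222306294 ((494.1932067871094, 160.03842163085938), 72.7110366821289) (array([494.72432395, 160.70703541]), np.float64(70.71416293432516)) [499.37588626 159.20617535]
side rim 669 ((557.1824951171875, -212.14749145507812), (141.6366729736328, 115.76335144042969), 2.6599271297454834) 44.13454065639131
 tab 80 [ 611.93239391 -164.2073594    66.66792108] [ 600.84745658 -173.99127052   53.35790021] [ 621.86391414 -152.57392573   77.99252107]
 red [ 611.65742862 -163.98250088   65.36798199]
 slice 973 34.53758991215192 ((492.7549743652344, 160.3853759765625), 72.95521545410156) (array([491.97686536, 160.32403076]), np.float64(70.48441748042052)) [489.78201292 155.77872705]
scene desk z 1.1155531550396962
side desk z 0.4399915664113113
mug [732.  -6.  67.]
calc [ 777. -188.   12.]
gougeA [478. -11.  12.]
gougeB [ 338. -447.   16.]
block [ 478. -512.   46.]
blue [ 347. -228.    1.]
```

View pics/crop.png

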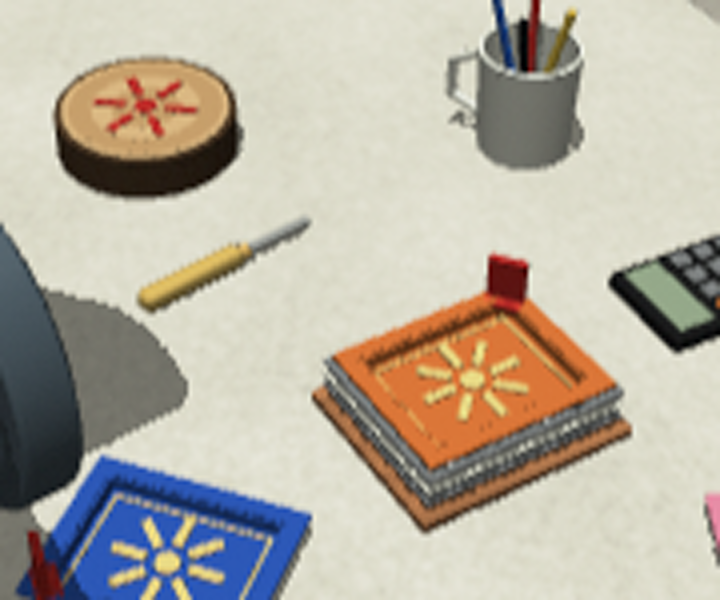

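The crop confirms the red tab stands on the far-right (+x,+y) corner. The tray centre is about (558.7,-212.7) with yaw 2.7°, which puts the tab at about (614.5,-164,68). The slice is at about (493.3,160.4). I'll move towards the tab.

Emit:
move_arm --pt "0.2 -0.09 0 0 0 0" --pt "0.4 -0.18 0 0 0 0" --pt "0.6 -0.27 0 0 0 0" --pt "0.8 -0.36 0 0 0 0" --pt "1 -0.45 0 0 0 0" --gripper 1

```text
clock: 0.72
eef_pos: [212.1, -468.2, 237.5]
orientation: [[0.974, 0.225, 0.0], [0.225, -0.974, 0.0], [0.0, -0.0, -1.0]]
contact_force: [0.5, 0.3, 0.0]
finger_gap: 92.9
finger_force: 0.0
```

Emit:
move_arm --pt "0.2 -0.09 0 0 0 0" --pt "0.4 -0.18 0 0 0 0" --pt "0.6 -0.27 0 0 0 0" --pt "0.8 -0.36 0 0 0 0" --pt "1 -0.45 0 0 0 0"

```text
clock: 1.35
eef_pos: [299.2, -401.8, 237.5]
orientation: [[0.974, 0.225, 0.0], [0.225, -0.974, 0.0], [0.0, -0.0, -1.0]]
contact_force: [1.0, 0.1, 0.2]
finger_gap: 92.9
finger_force: 0.0
```

Emit:
move_arm --pt "0.2 -0.09 0 0 0 0" --pt "0.4 -0.18 0 0 0 0" --pt "0.6 -0.27 0 0 0 0" --pt "0.8 -0.36 0 0 0 0" --pt "1 -0.45 0 0 0 0"

```text
clock: 1.98
eef_pos: [386.4, -335.4, 237.5]
orientation: [[0.974, 0.225, 0.0], [0.225, -0.974, 0.0], [0.0, -0.0, -1.0]]
contact_force: [-0.1, -0.5, 0.2]
finger_gap: 93.1
finger_force: 0.0
```

Emit:
move_arm --pt "0.2 -0.09 0 0 0 0" --pt "0.4 -0.18 0 0 0 0" --pt "0.6 -0.27 0 0 0 0" --pt "0.8 -0.36 0 0 0 0" --pt "1 -0.45 0 0 0 0"

```text
clock: 2.6
eef_pos: [473.5, -269.0, 237.5]
orientation: [[0.974, 0.225, -0.0], [0.225, -0.974, 0.0], [-0.0, -0.0, -1.0]]
contact_force: [-0.1, 0.6, -0.5]
finger_gap: 92.8
finger_force: 0.0
```

Emit:
move_arm --pt "0.2 -0.09 0 0 0 -0.045" --pt "0.4 -0.18 0 0 0 -0.09" --pt "0.6 -0.27 0 0 0 -0.135" --pt "0.8 -0.36 0 0 0 -0.18" --pt "1 -0.45 0 0 0 -0.22"

```text
clock: 3.22
eef_pos: [560.7, -202.7, 237.5]
orientation: [[0.604, 0.797, -0.0], [0.797, -0.604, 0.0], [0.0, -0.0, -1.0]]
contact_force: [0.1, 0.5, 0.2]
finger_gap: 93.0
finger_force: 0.0
```

Emit:
move_arm --pt "0 0 0 0 0 -0.045" --pt "0 0 0 0 0 -0.09" --pt "0 0 0 0 0 -0.135" --pt "0 0 0 0 0 -0.18" --pt "0 0 0 0 0 -0.22"

```text
clock: 3.85
eef_pos: [560.1, -203.1, 237.5]
orientation: [[-0.043, 0.999, -0.0], [0.999, 0.043, 0.0], [0.0, -0.0, -1.0]]
contact_force: [-0.0, -0.4, -0.3]
finger_gap: 93.0
finger_force: 0.0
```

```bash
cat >> h.py <<'E'
from scipy.spatial.transform import Rotation as Ro
def need(p,R):
    s=sensors.get_state(); M=s["orientation"]
    print("t",s["clock"],"at",s["eef_pos"].round(1),"F",s["contact_force"].round(1),"gap",round(s["finger_gap"],1),"j",s["joint_pos"].round(0))
    print("shift",(M.T@(np.array(p)-s["eef_pos"])/100).round(3),"turn",(Ro.from_matrix(M.T@R).as_rotvec()/np.pi).round(4))
def down(a): a=np.radians(a); y=np.array([np.cos(a),np.sin(a),0]); z=np.array([0,0,-1.]); return np.c_[np.cross(y,z),y,z]
E
python3 -c "
from h import *
need((614.5,-164,140),down(41.1))"
```

```text
t 3.85 at [ 560.1 -203.1  237.5] F [-0.  -0.4 -0.3] gap 93.0 j [-24.  25.  88.   0.  68. -27.]
shift [0.367 0.56  0.975] turn [-0.000e+00 -1.000e-04 -2.147e-01]
```

Emit:
move_arm --pt "0.07 0.11 0.19 0 0 -0.045" --pt "0.15 0.22 0.39 0 0 -0.09" --pt "0.22 0.34 0.58 0 0 -0.135" --pt "0.29 0.45 0.78 0 0 -0.18" --pt "0.367 0.56 0.975 0 0 -0.215"

```text
clock: 4.47
eef_pos: [615.0, -164.0, 139.4]
orientation: [[-0.658, 0.753, -0.0], [0.753, 0.658, 0.0], [0.0, -0.0, -1.0]]
contact_force: [-0.2, -0.5, -0.4]
finger_gap: 93.1
finger_force: 0.0
```

```bash
python3 - <<'E'
from h import *
c=cams.camera("wrist"); P=pts(c); cv2.imwrite("pics/w1.png",c["pixels"]); hsv=cv2.cvtColor(c["pixels"],cv2.COLOR_BGR2HSV).astype(int)
red=((hsv[...,0]<4)|(hsv[...,0]>172))&(hsv[...,1]>130)
m=red&(P[...,2]>70)&(P[...,2]<84); T=P[m]; print(m.sum(),T.mean(0),cv2.minAreaRect(T[:,:2].astype(np.float32)), np.argwhere(m).mean(0))
need((614.5,-164,68),down(41.1))
E
```

```text
222 [ 613.85208582 -161.835581     76.83600393] ((614.2266845703125, -162.0075225830078), (5.319657325744629, 25.91954803466797), 40.983612060546875) [208.5        258.29279279]
t 4.525 at [ 614.8 -162.8  136.7] F [-1.2  2.3 -2.7] gap 93.0 j [-19.  35.  86.   0.  59. -60.]
shift [-0.009 -0.009  0.687] turn [-0.0004 -0.001   0.0018]
```

View pics/w1.png

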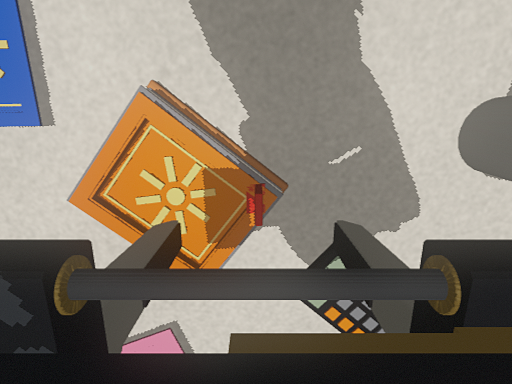

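The wrist view shows the tab at about (257,208), between the open fingers, in world (614.2,-162) with its normal at 41°. I'll descend and check before gripping.

Emit:
move_arm --pt "0 0 0.1 0 0 0" --pt "0.005 0.005 0.22 0 0 0" --pt "0.008 0.006 0.34 0 0 0" --pt "0.008 0.006 0.44 0 0 0" --pt "0.008 0.006 0.5 0 0 0"

```text
clock: 5.15
eef_pos: [614.4, -165.1, 89.2]
orientation: [[-0.653, 0.757, -0.0], [0.757, 0.653, 0.0], [0.0, -0.0, -1.0]]
contact_force: [0.3, -0.0, -0.6]
finger_gap: 92.8
finger_force: 0.0
```

Emit:
move_arm --pt "0 0 0.08 0 0 0" --pt "0 0 0.15 0 0 0" --pt "0 0 0.2 0 0 0" --pt "0 0 0.21 0 0 0" --pt "0 0 0.21 0 0 0"

```text
clock: 5.78
eef_pos: [614.7, -165.0, 69.0]
orientation: [[-0.654, 0.757, 0.0], [0.757, 0.654, -0.0], [-0.0, 0.0, -1.0]]
contact_force: [-0.1, -0.7, -0.1]
finger_gap: 93.1
finger_force: 0.0
```

```bash
python3 - <<'E'
from h import *
c=cams.camera("wrist"); P=pts(c); hsv=cv2.cvtColor(c["pixels"],cv2.COLOR_BGR2HSV).astype(int)
red=((hsv[...,0]<4)|(hsv[...,0]>172))&(hsv[...,1]>130)
m=red&(P[...,2]>72)&(P[...,2]<84); T=P[m]; print(m.sum(),T.mean(0),cv2.minAreaRect(T[:,:2].astype(np.float32)), np.argwhere(m).mean(0))
need((614.4,-163,68),down(41.1))
E
```

```text
431 [ 612.93630173 -160.97573973   76.87327017] ((613.4212036132812, -161.30844116210938), (5.588876247406006, 23.20233154296875), 42.52621078491211) [246.19953596 260.45475638]
t 5.825 at [ 614.7 -165.1   69.2] F [-0.4 -0.7  0.3] gap 93.1 j [-19.  40.  88.  -0.  52. -60.]
shift [0.018 0.011 0.012] turn [ 0.      0.0001 -0.0015]
```

Emit:
move_arm --pt "0.01 0.005 0.005 0 0 0" --pt "0.025 0.01 0.01 0 0 0" --pt "0.025 0.01 0.01 0 0 0" --pt "0.025 0.01 0.01 0 0 0" --pt "0.025 0.01 0.01 0 0 0"

```text
clock: 6.45
eef_pos: [613.8, -162.5, 68.0]
orientation: [[-0.654, 0.757, 0.0], [0.757, 0.654, -0.0], [-0.0, 0.0, -1.0]]
contact_force: [0.1, 0.3, -0.8]
finger_gap: 93.3
finger_force: 0.0
```

Emit:
move_arm --pt "0 0 0 0 0 0" --pt "0 0 0 0 0 0" --pt "0 0 0 0 0 0" --pt "0 0 0 0 0 0" --pt "0 0 0 0 0 0" --gripper -1

```text
clock: 7.08
eef_pos: [613.7, -162.5, 67.9]
orientation: [[-0.654, 0.757, -0.0], [0.757, 0.654, 0.0], [0.0, -0.0, -1.0]]
contact_force: [0.1, 0.4, 0.7]
finger_gap: 47.9
finger_force: 0.0
```

Emit:
move_arm --pt "0 0 0 0 0 0" --pt "0 0 0 0 0 0" --pt "0 0 0 0 0 0" --pt "0 0 0 0 0 0" --pt "0 0 0 0 0 0"

```text
clock: 7.7
eef_pos: [614.0, -162.4, 68.0]
orientation: [[-0.654, 0.756, 0.001], [0.756, 0.654, -0.0], [-0.001, 0.001, -1.0]]
contact_force: [2.1, 1.2, -0.3]
finger_gap: 5.9
finger_force: 30.0
```

```bash
cat >> h.py <<'E'
def peel(degs,up=0):
    "pose numbers for pivoting the tray by degs about far_corner (relative to TCP in the seated frame)"
    s=sensors.get_state(); M=s["orientation"]; y,z=np.array([0,1,0]),np.array([0,0,1])
    # in tool frame: far corner from the grip: inward along -y by dist, down by 38
    pv=np.array([0,-(np.hypot(60,47)+np.hypot(58,46)),38.])
    for d in degs:
        # raising: rotate about the tool x so that the grip moves to -z
        R=Ro.from_rotvec([-np.radians(d),0,0]); sh=(pv-R.apply(pv)); print(d,(sh/100).round(3),round(-d/180,4))
E
python3 - <<'E'
from h import *
s=sensors.get_state(); print(s["eef_pos"],s["finger_gap"],s["finger_force"],s["contact_force"],s["moment"])
peel([1.5,3,4,5,6,7,8,9,10,11,12])
E
```

```text
[ 614.04754342 -162.38074037   68.00922857] 5.854538617273526 29.968946278095245 [ 2.13660457  1.19862886 -0.34732791] [ 0.12518852 -0.55237621  0.23537106]
1.5 [ 0.    -0.01  -0.039] -0.0083
3 [ 0.    -0.022 -0.078] -0.0167
4 [ 0.    -0.03  -0.104] -0.0222
5 [ 0.    -0.039 -0.13 ] -0.0278
6 [ 0.    -0.048 -0.155] -0.0333
7 [ 0.    -0.058 -0.18 ] -0.0389
8 [ 0.    -0.068 -0.205] -0.0444
9 [ 0.    -0.078 -0.23 ] -0.05
10 [ 0.    -0.089 -0.255] -0.0556
11 [ 0.   -0.1  -0.28] -0.0611
12 [ 0.    -0.112 -0.304] -0.0667
```

Emit:
move_arm --pt "0 -0.01 -0.039 -0.0083 0 0" --pt "0 -0.022 -0.078 -0.0167 0 0" --pt "0 -0.03 -0.104 -0.0222 0 0" --pt "0 -0.039 -0.13 -0.0278 0 0" --pt "0 -0.048 -0.155 -0.0333 0 0"

```text
clock: 8.32
eef_pos: [609.9, -165.2, 83.7]
orientation: [[-0.654, 0.752, 0.08], [0.757, 0.65, 0.07], [0.001, 0.107, -0.994]]
contact_force: [3.3, 5.0, -2.7]
finger_gap: 5.6
finger_force: 30.0
```

Emit:
move_arm --pt "0 -0.01 -0.039 -0.0083 0 0" --pt "0 -0.022 -0.078 -0.0167 0 0" --pt "0 -0.03 -0.104 -0.0222 0 0" --pt "0 -0.039 -0.13 -0.0278 0 0" --pt "0 -0.048 -0.155 -0.0333 0 0"

```text
clock: 8.95
eef_pos: [605.3, -169.5, 98.8]
orientation: [[-0.653, 0.74, 0.159], [0.757, 0.639, 0.138], [0.001, 0.21, -0.978]]
contact_force: [3.7, 6.0, -0.4]
finger_gap: 5.5
finger_force: 30.1
```

```bash
cat >> h.py <<'E'
def tray(name,zmin,box=None,pic=None):
    "fit amber floor/rim plane + report rim/floor geometry"
    c=cams.camera(name); P=pts(c); hsv=cv2.cvtColor(c["pixels"],cv2.COLOR_BGR2HSV).astype(int)
    if pic: cv2.imwrite("pics/"+pic,c["pixels"])
    m=(hsv[...,0]>4)&(hsv[...,0]<18)&(hsv[...,1]>190)&(hsv[...,2]>90)&(P[...,2]>zmin)&(P[...,2]<220)
    if box: x0,y0,x1,y1=box; k=np.zeros_like(m); k[y0:y1,x0:x1]=1; m&=k
    n,l,st,_=cv2.connectedComponentsWithStats(m.astype(np.uint8)); m=l==1+np.argmax(st[1:,4]); Q=P[m]
    # ransac plane: rim (highest of parallel planes)
    rng=np.random.default_rng(0); best=0
    for _ in range(800):
        a,b,d=Q[rng.choice(len(Q),3,False)]; v=np.cross(b-a,d-a); L=np.linalg.norm(v)
        if L<300: continue
        v/=L; v*=np.sign(v[2]); 
        if v[2]<.9: continue
        i=abs((Q-a)@v)<1.2
        if i.sum()>best: best=i.sum(); I=i
    q=Q[I].mean(0); v=np.linalg.svd(Q[I]-q)[2][2]; v*=np.sign(v[2])
    print(name,len(Q),best,"plane pt",q.round(1),"normal",v.round(3),"tilt",np.degrees(np.arccos(v[2])).round(1))
    h=(Q-q)@v; print(" offsets hist",np.histogram(h,bins=[-20,-14,-8,-2,2,8,14])[0])
    return Q,q,v,P,hsv
E
python3 - <<'E'
from h import *
Q,q,v,P,_=tray("side",36,(230,150,370,290),"peel.png"); f=np.array([511.,-270])
tray("scene",36,(150,165,230,245))
need((614,-162.4,68),down(41.1))
i=cv2.imread("pics/peel.png"); cv2.imwrite("pics/peelc.png",cv2.resize(i[150:290,220:370],None,fx=4,fy=4))
E
```

```text
side 206 101 plane pt [ 583.3 -207.1   54.2] normal [-0.175 -0.13   0.976] tilt 12.6
 offsets hist [  0   0  17 145  44   0]
scene 313 96 plane pt [ 534.4 -234.7   44.7] normal [-0.176 -0.154  0.972] tilt 13.5
 offsets hist [  0   0  27 128  29 126]
t 9.05 at [ 605.4 -169.6   99. ] F [ 3.8  5.4 -0.6] gap 5.7 j [-24.  35.  93.  15.  47. -75.]
shift [-0.002  0.045  0.327] turn [ 0.0674  0.0001 -0.0019]
```

View pics/peelc.png

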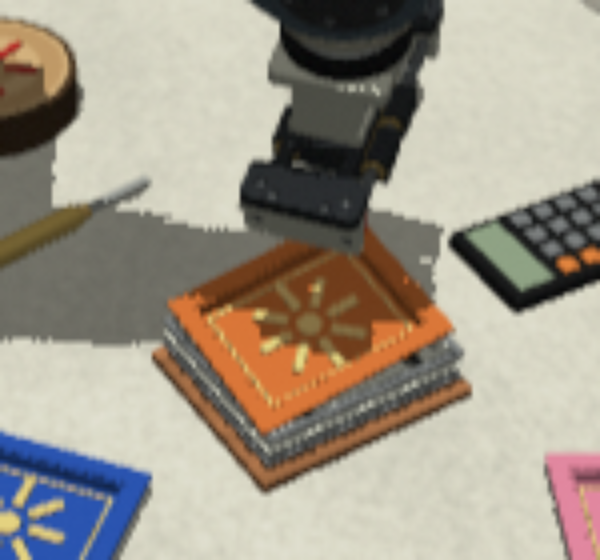

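The crop shows the tray pitched up at the tab, held by the gripper, with its far corner (lower middle, about (268,425)) still in the stack. The measured tilt of about 12.6° means roughly 30 mm of raise. Next is the straight lift.

Emit:
move_arm --pt "0 0.01 -0.05 0 0 0" --pt "0 0.024 -0.11 0 0 0" --pt "0 0.04 -0.19 0 0 0" --pt "0 0.06 -0.28 0 0 0" --pt "0 0.084 -0.39 0 0 0"

```text
clock: 9.68
eef_pos: [605.3, -169.9, 139.1]
orientation: [[-0.654, 0.74, 0.157], [0.757, 0.64, 0.136], [-0.0, 0.208, -0.978]]
contact_force: [0.7, 0.3, -0.7]
finger_gap: 5.6
finger_force: 30.0
```

Emit:
move_arm --pt "0 0.021 -0.1 0 0 0" --pt "0 0.042 -0.2 0 0 0" --pt "0 0.063 -0.3 0 0 0" --pt "0 0.084 -0.4 0 0 0" --pt "0 0.1 -0.47 0 0 0"

```text
clock: 10.3
eef_pos: [605.5, -169.7, 187.0]
orientation: [[-0.654, 0.74, 0.157], [0.757, 0.64, 0.136], [-0.0, 0.208, -0.978]]
contact_force: [0.5, 0.6, -1.3]
finger_gap: 5.4
finger_force: 30.0
```

```bash
python3 - <<'E'
from h import *
tray("side",60,(220,80,380,290),"lift.png")
tray("scene",60,(140,100,240,245))
need((614,-162.4,180),down(41.1))
E
```

```text
side 252 140 plane pt [ 583.2 -208.   143.2] normal [-0.144 -0.138  0.98 ] tilt 11.5
 offsets hist [  0   0  38 188  21   5]
scene 330 108 plane pt [ 539.6 -235.6  134. ] normal [-0.167 -0.127  0.978] tilt 12.1
 offsets hist [  0   0   5 142  37 145]
t 10.4 at [ 605.7 -169.9  187.2] F [-0.4 -0.6 -0.8] gap 5.7 j [-24.  29.  90.  13.  57. -72.]
shift [0.002 0.094 0.094] turn [ 0.0668  0.0005 -0.0014]
```

Emit:
move_arm --pt "0 0 0 0.01 0 0" --pt "0 0 0 0.025 0 0" --pt "0 0 0 0.042 0 0" --pt "0 0 0 0.058 0 0" --pt "0 0 0 0.0668 0 0"

```text
clock: 11.02
eef_pos: [605.5, -169.4, 185.9]
orientation: [[-0.654, 0.756, -0.002], [0.756, 0.654, -0.002], [0.0, -0.003, -1.0]]
contact_force: [-0.5, -0.8, -1.2]
finger_gap: 6.1
finger_force: 30.0
```

Emit:
move_arm --pt "0.05 0.03 0 0 0 0" --pt "0.15 0.09 0 0 0 0" --pt "0.28 0.18 0 0 0 0" --pt "0.42 0.27 0 0 0 0" --pt "0.56 0.36 0 0 0 0"

```text
clock: 11.65
eef_pos: [595.8, -102.4, 186.4]
orientation: [[-0.654, 0.756, -0.0], [0.756, 0.654, -0.0], [-0.0, -0.0, -1.0]]
contact_force: [-0.0, 0.7, -2.2]
finger_gap: 6.0
finger_force: 30.0
```

Emit:
move_arm --pt "0.14 0.09 0 0 0 0" --pt "0.28 0.18 0 0 0 0" --pt "0.42 0.27 0 0 0 0" --pt "0.56 0.36 0 0 0 0" --pt "0.7 0.45 0 0 0 0"

```text
clock: 12.28
eef_pos: [584.1, -20.3, 186.2]
orientation: [[-0.654, 0.757, -0.0], [0.757, 0.654, -0.0], [-0.0, -0.001, -1.0]]
contact_force: [-0.1, 0.1, -1.4]
finger_gap: 5.7
finger_force: 30.0
```

Emit:
move_arm --pt "0.14 0.09 0 0 0 0" --pt "0.28 0.18 0 0 0 0" --pt "0.42 0.27 0 0 0 0" --pt "0.56 0.36 0 0 0 0" --pt "0.7 0.45 0 0 0 0"

```text
clock: 12.9
eef_pos: [572.4, 62.1, 186.2]
orientation: [[-0.654, 0.757, -0.0], [0.757, 0.654, -0.0], [-0.0, -0.001, -1.0]]
contact_force: [-0.5, 0.2, -1.5]
finger_gap: 5.7
finger_force: 30.0
```

Emit:
move_arm --pt "0.14 0.09 0 0 0 0" --pt "0.28 0.18 0 0 0 0" --pt "0.42 0.27 0 0 0 0" --pt "0.56 0.36 0 0 0 0" --pt "0.67 0.43 0 0 0 0"

```text
clock: 13.52
eef_pos: [561.1, 140.9, 186.2]
orientation: [[-0.654, 0.756, -0.0], [0.756, 0.654, -0.0], [0.0, -0.001, -1.0]]
contact_force: [0.6, -0.7, -1.3]
finger_gap: 5.5
finger_force: 30.0
```

```bash
python3 - <<'E'
from h import *
need((549.3,208.8,133),down(40.8))
E
```

```text
t 13.525 at [561.1 140.9 186.2] F [ 0.6 -0.7 -1.3] gap 5.5 j [  9.  26.  93.  -0.  61. -31.]
shift [0.591 0.355 0.532] turn [-0.0002 -0.      0.0003]
```

Emit:
move_arm --pt "0.14 0.085 0.03 0 0 0" --pt "0.28 0.17 0.1 0 0 0" --pt "0.42 0.25 0.2 0 0 0" --pt "0.54 0.32 0.28 0 0 0" --pt "0.59 0.355 0.32 0 0 0"

```text
clock: 14.15
eef_pos: [549.1, 208.4, 153.3]
orientation: [[-0.654, 0.756, -0.001], [0.756, 0.654, -0.001], [0.0, -0.002, -1.0]]
contact_force: [0.3, -0.0, 0.3]
finger_gap: 5.9
finger_force: 30.0
```

Emit:
move_arm --pt "0 0 0.05 0 0 0" --pt "0 0 0.11 0 0 0" --pt "0 0 0.15 0 0 0" --pt "0 0 0.15 0 0 0" --pt "0 0 0.15 0 0 0"

```text
clock: 14.78
eef_pos: [549.7, 207.5, 139.4]
orientation: [[-0.654, 0.757, -0.0], [0.757, 0.654, -0.0], [-0.0, -0.0, -1.0]]
contact_force: [-0.6, -0.6, -1.4]
finger_gap: 5.9
finger_force: 30.0
```

```bash
python3 - <<'E'
from h import *
need((549.3,208.8,133),down(40.8))
s=sensors.get_state(); g=s["eef_pos"]
for n,b in(("side",(120,40,300,230)),("scene",(240,100,340,230))):
    Q,q,v,P,hsv=tray(n,75,b,n+"3.png")
    h=(Q-q)@v; 
    # rim level candidates: use top cluster
    for lo,hi in((-3,3),(5,14)):
        k=(h>lo)&(h<hi)
        if k.sum()>60: print("  cluster",lo,k.sum(),"zmean",Q[k][:,2].mean().round(1),cv2.minAreaRect(Q[k][:,:2].astype(np.float32)))
    Y=(hsv[...,0]>=17)&(hsv[...,0]<32)&(hsv[...,1]>80)&(P[...,2]>85)&(P[...,2]<125)
    Y&=np.hypot(P[...,0]-493,P[...,1]-160)<60
    if Y.sum()>10: print("  yellow",Y.sum(),P[Y].mean(0))
    D=(P[...,2]>15)&(P[...,2]<40)&(np.hypot(P[...,0]-493,P[...,1]-160)<85); 
    print("  slice pts",D.sum(), P[D].min(0).round(), P[D].max(0).round())
a=cv2.imread("pics/side3.png")[30:260,100:330]; b=cv2.imread("pics/scene3.png")[90:240,215:365]
cv2.imwrite("pics/fin.png",np.hstack([cv2.resize(a,(400,400)),cv2.resize(b,(400,400))]))
E
```

```text
t 14.775 at [549.7 207.5 139.4] F [-0.6 -0.6 -1.4] gap 5.9 j [ 16.  30.  94.  -0.  56. -25.]
shift [0.012 0.006 0.064] turn [-0.0001  0.      0.0002]
side 424 149 plane pt [489.1 134.2 115. ] normal [-0.004  0.001  1.   ] tilt 0.2
 offsets hist [  1 169  27 199  28   0]
  cluster -3 230 zmean 115.2 ((492.6643981933594, 158.0294952392578), (137.18707275390625, 116.17593383789062), 1.7868937253952026)
  yellow 109 [495.00434352 160.54213635 105.75199235]
  slice pts 1052 [421.  88.  15.] [562. 224.  40.]
scene 300 86 plane pt [494.5 118.6 113.3] normal [-0.017  0.366  0.93 ] tilt 21.5
 offsets hist [  0   2  93 121  58  15]
  cluster -3 172 zmean 112.6 ((497.236328125, 128.19329833984375), (137.40036010742188, 52.95930099487305), 0.7958442568778992)
  yellow 42 [494.42251046 149.31264401 106.91097486]
  slice pts 736 [431.  89.  15.] [568. 230.  40.]
```

View pics/fin.png

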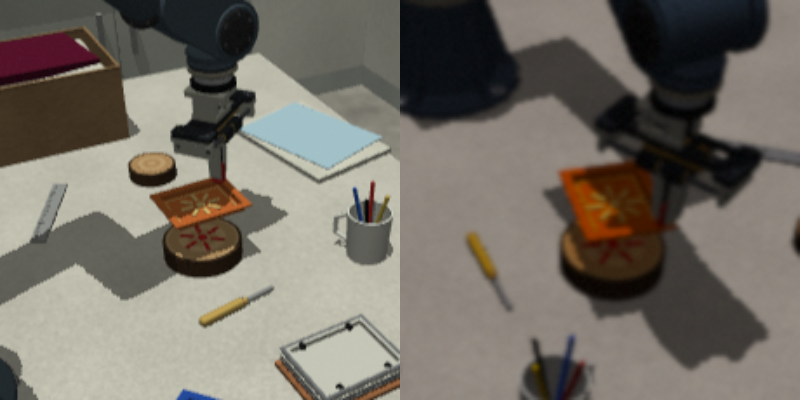

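The composite shows the tray level above the rosette slice, held only by the tab. The stack is left empty in place. I'll make a final small trim and let it settle.

Emit:
move_arm --pt "0.003 0.002 0.015 0 0 0" --pt "0.008 0.005 0.035 0 0 0" --pt "0.012 0.008 0.055 0 0 0" --pt "0.015 0.01 0.064 0 0 0" --pt "0.015 0.01 0.064 0 0 0"

```text
clock: 15.5
eef_pos: [549.2, 209.4, 132.7]
orientation: [[-0.654, 0.757, -0.001], [0.757, 0.654, -0.0], [0.0, -0.001, -1.0]]
contact_force: [0.0, 0.2, -1.4]
finger_gap: 5.7
finger_force: 30.0
```

Emit:
move_arm --pt "0 0 0 0 0 0" --pt "0 0 0 0 0 0" --pt "0 0 0 0 0 0" --pt "0 0 0 0 0 0" --pt "0 0 0 0 0 0"

```text
clock: 16.12
eef_pos: [549.3, 209.4, 132.8]
orientation: [[-0.654, 0.757, -0.0], [0.757, 0.654, -0.0], [-0.0, -0.001, -1.0]]
contact_force: [0.2, 0.0, -1.5]
finger_gap: 6.1
finger_force: 30.0
```

Emit:
move_arm --pt "0 0 0 0 0 0" --pt "0 0 0 0 0 0" --pt "0 0 0 0 0 0" --pt "0 0 0 0 0 0" --pt "0 0 0 0 0 0"

```text
clock: 16.75
eef_pos: [549.3, 209.4, 132.8]
orientation: [[-0.654, 0.757, -0.0], [0.757, 0.654, -0.0], [0.0, -0.001, -1.0]]
contact_force: [0.4, 0.6, -1.6]
finger_gap: 5.9
finger_force: 30.0
```

```bash
python3 - <<'E'
from h import *
Q,q,v,P,hsv=tray("side",75,(120,40,300,230)); h=(Q-q)@v; k=abs(h)<3
print(cv2.minAreaRect(Q[k][:,:2].astype(np.float32)),Q[k][:,2].mean())
need((549.5,209.3,133),down(40.8)); print(abs(sensors.get_state()["qvel"]).max())
E
```

```text
side 420 144 plane pt [487.6 130.2 108.8] normal [0.001 0.006 1.   ] tilt 0.3
 offsets hist [  4 165  28 205  18   0]
((492.279052734375, 156.89830017089844), (136.6349639892578, 116.85530853271484), 1.3773390054702759) 108.82684513511512
t 16.8 at [549.3 209.4 132.8] F [-0.5 -0.2 -1.4] gap 5.9 j [ 16.  31.  94.  -0.  55. -24.]
shift [-0.002  0.001 -0.002] turn [-0.0002 -0.      0.0002]
0.1037765141720014
```

```bash
python3 -c "
from cell import env
print(env.job_done())"
```

```text
the job is handed in; nothing more can be done
None
```

I peeled the amber tray off the stack tab-corner first (about 30 mm up while the far corner stayed seated), and handed it in held by its tab above the rosette slice: still, level to about 0.3°, about 60 mm up, centred within 1 mm by arm pose (one camera fit read 3–4 mm off), at 16.8 s on the clock.

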